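Fetch the red pen from behind the desk things

TASK

The red pen lies on the wooden board behind the ink bottle, the glue stick and the rubber stamp. First clear those three to the cork mat, standing upright, and only then lift out the pen and lay it lengthwise along the middle of the crimson wallet book; when it lies there, put the three back on the board, each upright and centred on the black disc it stood on at the start, the stamp turned along the board as before. Leave the eraser alone, and never tip any of the three over.

Things in the scene. Friction and masses are not known exactly. Their poses are not given: they have to be found in the camera images.
- board: Fixed low board of light wood, 115 (x) x 280 (y) x 8 mm. Origin: centre of its underside; x away from the robot, y along its length. Near its front, at x = -25 mm and y = +80, 0, -80 mm, three flush black discs 58 mm across; each carries one of the three standing things, centred within 3 mm, in any order. Far edge: a lip 5 mm high, 6 mm wide.
- mat: Fixed flat cork mat, 200 (x) x 130 (y) x 3 mm: the side area for cleared things, with room for all three in a row along its x. Origin: centre of its underside; x points roughly away from the robot. To the left or the right of the board.
- wallet: Fixed, closed crimson wallet book lying flat, 98 (x) x 186 (y) x 13 mm thick. Origin: centre of its underside; y along its length. It points roughly away from the robot, on the other side of the board from the mat.
- ink_bottle: Dark blue round ink bottle with a black cap, 56 mm high: body 44 mm across up to 40 mm, cap 28 mm across above that. Origin: centre of its foot; z up. Weighs about 90 g. Stands on the board.
- glue_stick: Yellow glue stick, a cylinder 28 mm across and 86 mm high. Origin: centre of its foot; z up. Stands on the board.
- stamp: Wooden rubber stamp: base 24 (x) x 60 (y) x 16 mm high, on it an upright turned handle about 24 mm across, total height 65 mm. Origin: centre of its underside; y along the base, which lies along the board's y at the start (either end is alike); z up. Take it by the handle.
- red_pen: Red ball pen lying flat on the board 45 mm behind the row of discs (at about x = +20 mm in the board's frame), nearly along the board's y; 12 mm wide (x), 140 mm long (y), 12 mm high (14 with its clip). Origin: underside at mid-length. Weighs about 12 g; does not roll.
- eraser: Blue and white eraser lying loose on the board beyond the +y end of the red pen, 19 x 43 x 13 mm, y along it; a bystander not to be moved.
Things that resemble listed ones, but are neither listed nor needed, are in the scene too. Of the things that look like the glue_stick, the smaller one is meant.

How it is judged:
On the way, in this order (a step that is already met when the one before it is completed fails the run):
1. ink bottle, glue stick and stamp all stand on the cork mat while the red pen still lies in its place (within 30 mm) (x of ink_bottle in the frame of mat between -0.095 and 0.095 m and y of ink_bottle in the frame of mat between -0.06 and 0.06 m and z of ink_bottle in the frame of mat between -0.003 and 0.009 m and angle between each of ink_bottle, glue_stick, stamp's own z axis and vertical below 0.15 rad and x of glue_stick in the frame of mat between -0.095 and 0.095 m and y of glue_stick in the frame of mat between -0.06 and 0.06 m and z of glue_stick in the frame of mat between -0.003 and 0.009 m and x of stamp in the frame of mat between -0.095 and 0.095 m and y of stamp in the frame of mat between -0.06 and 0.06 m and z of stamp in the frame of mat between -0.003 and 0.009 m and linear speed of each of ink_bottle, glue_stick, stamp below 0.03 m/s and distance of red_pen from where it was at the start of the episode below 0.03 m), for 0.2 s.
2. the red pen lies lengthwise along the middle of the wallet book, let go, with the three things still on the mat (x of red_pen in the frame of wallet between -0.015 and 0.015 m and y of red_pen in the frame of wallet between -0.02 and 0.02 m and z of red_pen in the frame of wallet between 0.007 and 0.019 m and angle between the y axis of red_pen and the y axis of wallet, either way round below 0.2 rad and angle between red_pen's own z axis and vertical below 0.3 rad and linear speed of red_pen below 0.03 m/s and x of ink_bottle in the frame of mat between -0.095 and 0.095 m and y of ink_bottle in the frame of mat between -0.06 and 0.06 m and z of ink_bottle in the frame of mat between -0.003 and 0.009 m and angle between each of ink_bottle, glue_stick, stamp's own z axis and vertical below 0.15 rad and x of glue_stick in the frame of mat between -0.095 and 0.095 m and y of glue_stick in the frame of mat between -0.06 and 0.06 m and z of glue_stick in the frame of mat between -0.003 and 0.009 m and x of stamp in the frame of mat between -0.095 and 0.095 m and y of stamp in the frame of mat between -0.06 and 0.06 m and z of stamp in the frame of mat between -0.003 and 0.009 m and contact force between the fingers and red_pen below 0.1 N), for 0.2 s.
At the end, for the whole second after the job is handed in: Ink bottle, glue stick and stamp stand upright within 15 mm of their starts, stamp within 0.3 rad of the board's length; red pen flat on the wallet book, within 15 mm across and 20 mm along of its centre and 0.2 rad of its length; all at rest (distance of each of ink_bottle, glue_stick, stamp from where it was at the start of the episode below 0.015 m and angle between each of ink_bottle, glue_stick, stamp's own z axis and vertical below 0.15 rad and linear speed of each of ink_bottle, glue_stick, stamp, red_pen below 0.03 m/s and angle between the y axis of stamp and the y axis of board, either way round below 0.3 rad and x of red_pen in the frame of wallet between -0.015 and 0.015 m and y of red_pen in the frame of wallet between -0.02 and 0.02 m and z of red_pen in the frame of wallet between 0.007 and 0.019 m and angle between the y axis of red_pen and the y axis of wallet, either way round below 0.2 rad and angle between red_pen's own z axis and vertical below 0.3 rad); the robot touches nothing.
It fails at once if the ink bottle is tipped over (angle between ink_bottle's own z axis and vertical above 0.7 rad).
It fails at once if the glue stick is tipped over (angle between glue_stick's own z axis and vertical above 0.7 rad).
It fails at once if the stamp is tipped over (angle between stamp's own z axis and vertical above 0.7 rad).
It fails at once if the eraser is moved more than 20 mm (distance of eraser from where it was at the start of the episode above 0.02 m).
It also fails if it takes over 131 s, if anything falls off the work surface, if the arm or the gripper's body presses on something with over 40 N, if the wrist force passes 120 N, or if a joint passes its speed limit or range.

ROBOT

A 6-joint arm with a two-finger parallel gripper is mounted at the origin on the work surface; the furniture and walls round the work are solid. World frame = base frame: x ahead of the robot, y to its left, z up, the work surface at z = 0. Lengths are in m, angles in rad, forces in N, time in s.
With the tool pointing down it reaches from about 0.375 to 0.9 m from the base axis. Payload 3.1 kg.
Tool frame: the origin (TCP) lies midway between the tips of the shut fingers; the grasp point (between the pads) lies 19 mm behind it; z points along the fingers, y is the line along which they close (so a half turn about z gives the same grasp; the last joint's range is limited). The gripper opens to 85 mm and grips with 20 to 120 N. Pads are 22 mm wide; open, the fingers measure 114 mm over their backs; the gripper's body (76 mm by 85 mm) begins 54 mm behind the grasp point. The pads swing forward as they close: fully open they stand 13 mm farther back than shut.
Start: joints at [1.157, 0.527, 1.433, -0, 1.181, -0.178], TCP at [0.145, 0.608, 0.204] pointing down, gripper open.
Joint ranges: [-3.08, 3.08], [-0.75, 2.2], [0.22, 2.44], [-1.43, 4.57], [0, 2.65], [-2.85, 2.85]. Speed limits (rad/s): [2.79, 2.79, 3.14, 3.14, 3.14, 3.14].

INTERFACE

Orientations are given as a unit quaternion [x, y, z, w].
In Python, from station import manip gives the robot as it stands.
- The arm moves only by the tool drive_tool, never from a script. Its argument "motion" is a list that holds one entry, the list of rows, each a list of 5 numbers: the finger opening in mm, from 0 to 85.4, then the shift along the tool's x, y, z in units of 30 mm (1.0 is 30 mm), then the turn about the tool's z in units of 8 degrees (1.0 is 8 degrees). In form: [[[fingers, x, y, z, yaw], ...]]. A call has 1 to 10 rows; each row is the pose to reach, as a shift and turn from the pose commanded when the call began, along the tool's axes at that moment; what a row does not reach only later rows make up. A row lasts 1/10 s, in which the tool goes at most 50 mm and 8.59 degrees, less where a joint would pass 70% of its speed; a pose out of reach is approached as far as the arm can. A call with a gripper value outside its range is refused whole. The fingers move at their own pace and stop on an object; "squeeze" is the grip in N (left out, the last holds). Time passes only in rows, so rows that repeat a pose let the fingers close. It gives the time, the measured TCP pose, the force, the opening and the grip force at its end, in the units of the state.
- manip.sense(): the state, without advancing time (a new reading comes with each control period).
- manip.snapshot(name): name is "scene" or "top"; returns the picture (400x640x3 uint8, red, green, blue); there is no depth.
- manip.camera_model(name): a dict with "fov_y" (degrees; the focal length in pixels is half the picture's height over the tangent of half this angle, whatever the lens; pixels are square), "cx", "cy" (the principal point, pixels), "origin" and "orientation" of the camera in the world. Camera axes: x right, y up, looking along -z (the intrinsics and any distortion apply to the point x, -y, -z); pixel columns grow to the right and rows downward; lengths in m; the calibration is good to about 2 mm. A picture is of the moment at which its call begins. camera_model takes no time and is no camera call.
- manip.sign_off(): hands the job in; it is judged then, once.
The state is a dict: "t": time; "q": joint angles; "qd": joint speeds; "tau": joint torques, N m; "tcp_pos": TCP position; "tool_rot": TCP orientation; "force": force on the tool from outside, world axes, zero at the start; "ft_torque": the same for the moment, N m; "finger_gap": opening from 0.0 (shut) to 1.0 (fully open); "gripper_force": force on a finger pad.
Only numpy, scipy, OpenCV 4.12 (cv2) and the standard library are available. Lean on these libraries where they do the work, as an engineer would, in place of code of your own. Each camera call takes 0.05 s, during which the arm holds its last target. There are 200 camera calls.

## Working session

There is one attempt and no reset: what is moved stays moved. The work goes in short steps, Python scripts to look and compute and a tool call to move; the robot and the scene stay as the last step left them, time stands still between calls to the robot, and variables do not carry over. Pictures are saved under pics/ and viewed, at most 14 in all, crops included, and the job is handed in when it is done.

Besides the shell and the picture viewer there is one more tool, called after "Call:" in YAML: its name, and indented under it one key for each argument. drive_tool: Moves the arm, as the interface text tells. Its arguments: {"type":"object","properties":{"motion":{"type":"array","items":{"type":"array","items":{"type":"array","items":{"type":"number"}}}},"squeeze":{"type":"number"}},"required":["motion"]}

```bash
mkdir -p pics; ls; python3 - <<'E'
from station import manip
import cv2
for n in ("scene","top"):
    print(n,manip.camera_model(n)); cv2.imwrite(f"pics/{n}0.png",cv2.cvtColor(manip.snapshot(n),cv2.COLOR_RGB2BGR))
s=manip.sense(); print(s)
E
```

```text
pics
scene {'fov_y': 48.220061641266994, 'cx': 318.31033737150796, 'cy': 196.52007698663886, 'origin': array([0.8204131 , 0.41636221, 0.89392427]), 'orientation': array([0.10650041, 0.26553345, 0.89901408, 0.33154687])}
top {'fov_y': 47.662637407414586, 'cx': 315.5685561016066, 'cy': 200.05514891814056, 'origin': array([0.27740752, 0.00526008, 1.05038814]), 'orientation': array([ 0.04986553, -0.06501679, -0.70244488,  0.70700597])}
{'t': 0.1, 'q': array([ 1.15750879e+00,  5.28369911e-01,  1.43380224e+00,  3.58889215e-07,
        1.18140174e+00, -1.78503388e-01]), 'qd': array([ 0.00105948, -0.00158904, -0.00307141, -0.00022081,  0.00048906,
       -0.00022899]), 'tau': array([-2.98973209e-04, -4.43304920e+01, -1.78585356e+01, -2.46587269e-04,
        3.86943444e-03, -4.40189964e-06]), 'tcp_pos': array([0.14507878, 0.60719756, 0.20332462]), 'tool_rot': array([ 1.17122640e-01,  9.93116965e-01, -9.47521448e-04, -2.89020306e-04]), 'force': array([0.29331233, 0.83713168, 0.00324654]), 'ft_torque': array([ 0.04300845, -0.01020528,  0.03149508]), 'gripper_force': 0.0, 'finger_gap': 1.0000964864974147}
```

View pics/scene0.png

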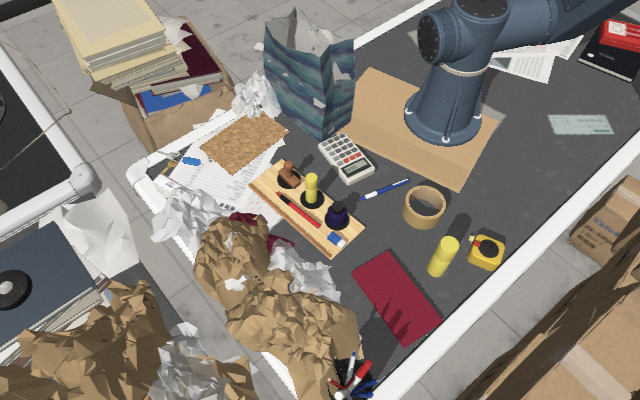

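View pics/top0.png

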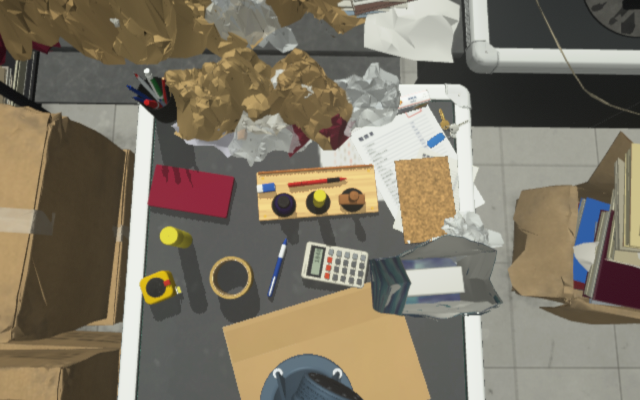

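The board lies at top (318,193) and the cork mat to its right at (425,198). The wallet is to its left at (192,191). On the board from left to right stand the ink bottle (284,204), glue stick (318,200) and stamp (352,200), with the pen at (317,182) and the eraser at (266,187). The bigger yellow stick at (175,238) is a decoy.

```bash
cat > h.py <<'E'
import numpy as np, cv2
from scipy.spatial.transform import Rotation as R
def ray(man,n,uv):
    c=man.camera_model(n); f=200/np.tan(np.radians(c['fov_y']/2))
    uv=np.atleast_2d(uv).astype(float)
    d=np.c_[(uv[:,0]-c['cx'])/f,-(uv[:,1]-c['cy'])/f,-np.ones(len(uv))]
    return np.array(c['origin']),R.from_quat(c['orientation']).apply(d)
def onto(man,n,uv,z):
    o,d=ray(man,n,uv); return o+d*((z-o[2])/d[:,2])[:,None]
def proj(man,n,P):
    c=man.camera_model(n); f=200/np.tan(np.radians(c['fov_y']/2))
    p=R.from_quat(c['orientation']).inv().apply(np.atleast_2d(P)-c['origin'])
    return np.c_[c['cx']-f*p[:,0]/p[:,2], c['cy']+f*p[:,1]/p[:,2]]
def blob(img,lo,hi,roi=None,k=3):
    h=cv2.cvtColor(img,cv2.COLOR_RGB2HSV); m=cv2.inRange(h,np.array(lo),np.array(hi))
    if roi:
        z=np.zeros_like(m); x0,y0,x1,y1=roi; z[y0:y1,x0:x1]=m[y0:y1,x0:x1]; m=z
    m=cv2.morphologyEx(m,cv2.MORPH_CLOSE,np.ones((k,k)))
    cs,_=cv2.findContours(m,cv2.RETR_EXTERNAL,cv2.CHAIN_APPROX_NONE)
    return max(cs,key=cv2.contourArea)[:,0,:]
E
python3 - <<'E'
from station import manip
from h import *
np.set_printoptions(precision=4,suppress=True)
I={n:cv2.cvtColor(cv2.imread(f'pics/{n}0.png'),cv2.COLOR_BGR2RGB) for n in('scene','top')}
def rect(n,lo,hi,roi,z,k=3):
    c=blob(I[n],lo,hi,roi,k); P=onto(manip,n,c,z)[:,:2]
    r=cv2.minAreaRect((P*1000).astype(np.float32)); return np.array(r[0]),np.array(r[1]),r[2],len(c)
for n,roi in(('top',(380,140,470,250)),('scene',(190,100,300,180))): print('mat',n,*rect(n,(8,90,70),(22,255,255),roi,.003))
for n,roi in(('top',(140,155,245,225)),('scene',(345,240,450,350))): print('wallet',n,*rect(n,(168,120,40),(179,255,255),roi,.013))
for n,roi in(('top',(250,160,385,226)),('scene',(240,155,370,262))): print('board',n,*rect(n,(12,50,120),(26,200,255),roi,.008,9))
for n,roi in(('top',(285,172,350,190)),('scene',(270,190,325,230))):print('pen',n,*rect(n,(0,150,90),(6,255,255),roi,.016))
for n,roi in(('top',(255,180,277,195)),('scene',(320,225,350,250))):print('eraser',n,*rect(n,(100,120,80),(115,255,255),roi,.021))
t=cv2.resize(I['top'][155:230,245:390],None,fx=5,fy=5,interpolation=cv2.INTER_CUBIC)
cv2.imwrite('pics/c_top.png',cv2.cvtColor(t,cv2.COLOR_RGB2BGR))
t=cv2.resize(I['scene'][145:265,235:375],None,fx=5,fy=5,interpolation=cv2.INTER_CUBIC)
cv2.imwrite('pics/c_scene.png',cv2.cvtColor(t,cv2.COLOR_RGB2BGR))
E
```

```text
mat top [ 454.3085 -277.8422] [199.22   128.0222] 5.027557373046875 263
mat scene [ 458.2349 -276.3075] [199.0979 128.3348] 5.447912693023682 185
wallet top [467.6662 272.7128] [186.1386  98.4121] 81.057861328125 233
wallet scene [472.5232 275.4921] [186.8236 101.6192] 81.16849517822266 225
board top [469.3895 -19.3906] [117.8912 281.8977] 4.73335075378418 329
board scene [459.4226 -18.3836] [142.6648 281.0194] 4.604551792144775 302
pen top [488.5315   3.2127] [ 7.9051 89.3341] 7.227074146270752 80
pen scene [491.7981   4.6372] [10.3952 92.6531] 7.1123127937316895 64
eraser top [475.8363  93.0028] [16.648 25.074] 8.79818344116211 31
eraser scene [481.4045  95.9283] [20.8372 24.481 ] 7.562812328338623 28
```

View pics/c_top.png

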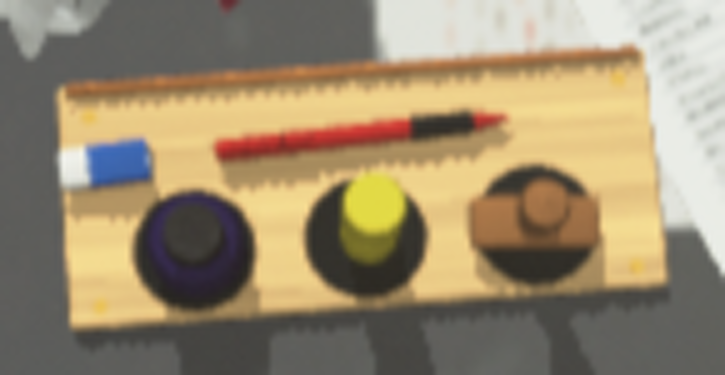

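View pics/c_scene.png

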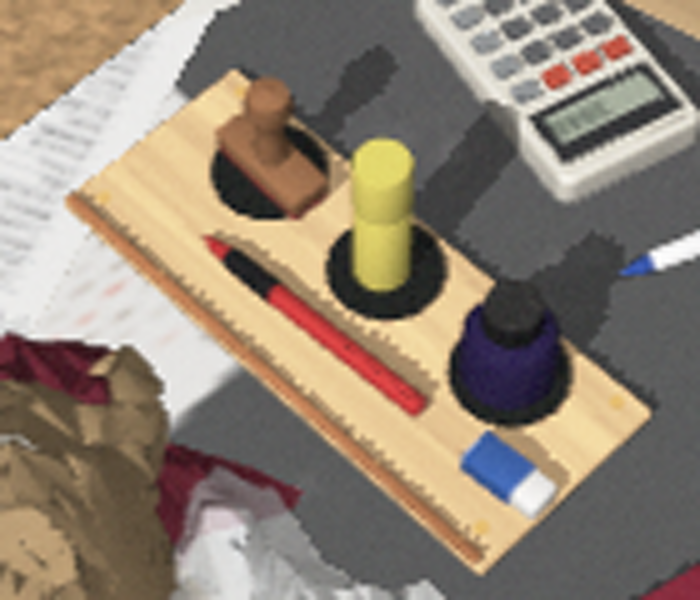

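The crops (5x) show the three discs clearly. In top pixels they are the ink disc at (284,204.8), glue disc at (318.2,202.4) and stamp disc at (352,199.8). The pen tip points to -y, and the two views can be triangulated.

```bash
python3 - <<'E'
from station import manip
from h import *
np.set_printoptions(precision=4,suppress=True)
T=lambda x,y:(245+x/5-.4,155+y/5-.4); S=lambda x,y:(235+x/5-.4,145+y/5-.4)
def tri(a,b):
    o1,d1=ray(manip,'top',a);o2,d2=ray(manip,'scene',b)
    k=np.linalg.lstsq(np.c_[d1[0],-d2[0]],o2-o1,rcond=None)[0]
    p,q=o1+k[0]*d1[0],o2+k[1]*d2[0]; return (p+q)/2,np.linalg.norm(p-q)
for n,a,b,z in(('inkdisc',T(195,249),S(510,363),.008),('gluedisc',T(366,237),S(386,269),.008),('stampdisc',T(535,224),S(270,170),.008),
 ('inktop',T(193,230),S(518,300),.064),('gluetop',T(374,199),S(383,162),.094),('stamptop',T(543,202),S(270,98),.073),
 ('pentip',T(508,119),S(204,238),.014),('pentail',T(217,150),S(422,406),.014)):
    print(n,*tri(a,b),onto(manip,'top',a,z)[0,:2],onto(manip,'scene',b,z)[0,:2])
# board discs from board model
for c,yaw in (((.4694-.0,-.0194),4.73),):
    r=np.radians(yaw);
    for y in(.08,0,-.08): print('model',np.array(c)+np.array([-.025*np.cos(r)-y*np.sin(r),-.025*np.sin(r)+y*np.cos(r)]))
s=manip.sense();M=R.from_quat(s['tool_rot']).as_matrix();print(M)
E
```

```text
inkdisc [0.4373 0.0572 0.0113] 0.0004490365963567348 [0.4377 0.0576] [0.436  0.0557]
gluedisc [ 0.4447 -0.0222  0.0044] 0.00025562921100838037 [ 0.444 -0.022] [ 0.4463 -0.0205]
stampdisc [ 0.4513 -0.1014  0.0062] 0.000635146381152993 [ 0.4508 -0.101 ] [ 0.4522 -0.1007]
inktop [0.4369 0.0565 0.0646] 0.001764529386417114 [0.4376 0.0558] [0.4361 0.0569]
gluetop [ 0.4468 -0.0229  0.0926] 0.0007205414941027302 [ 0.4468 -0.0231] [ 0.4472 -0.0218]
stamptop [ 0.4509 -0.0986  0.0665] 0.00011113481256120767 [ 0.4498 -0.098 ] [ 0.4538 -0.0945]
pentip [ 0.5011 -0.089   0.0087] 0.0010335656897964237 [ 0.4996 -0.0881] [ 0.5033 -0.0864]
pentail [0.4836 0.0482 0.0123] 0.0007655891452872548 [0.4835 0.0478] [0.4841 0.0492]
model [0.4379 0.0583]
model [ 0.4445 -0.0215]
model [ 0.4511 -0.1012]
[[-0.9726  0.2326 -0.0008]
 [ 0.2326  0.9726 -0.0018]
 [ 0.0004 -0.0019 -1.    ]]
```

```bash
python3 - <<'E'
import cv2,numpy as np
a=cv2.imread('pics/top0.png')[220:330,355:515];b=cv2.imread('pics/scene0.png')[0:150,240:400]
a=cv2.resize(a,None,fx=4,fy=4,interpolation=2);b=cv2.resize(b,None,fx=4*110/150,fy=4*110/150,interpolation=2)
h=np.zeros((440,a.shape[1]+b.shape[1],3),np.uint8)
print(a.shape,b.shape)
h=cv2.resize(np.hstack([a,cv2.resize(b,(b.shape[1],440))]),None,fx=.72,fy=.72)
cv2.imwrite('pics/bag.png',h);print(h.shape)
E
```

```text
(440, 640, 3) (440, 469, 3)
(317, 798, 3)
```

View pics/bag.png

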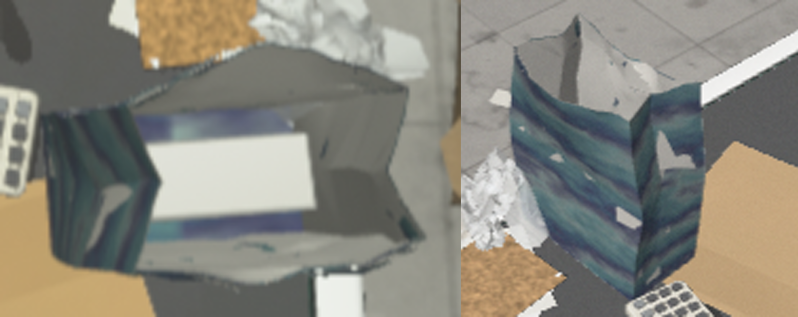

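The bag is tall and open. Its base corner nearest the mat and board is at left-crop (48,113) / right-crop (635,297), with the rim corner above it at (130,103) / (632,115).

```bash
python3 - <<'E'
from station import manip
from h import *
np.set_printoptions(precision=3,suppress=True)
T=lambda x,y:(355+x/2.88,220+y/2.88); S=lambda x,y:(240+(x-461)/2.112,y/2.112)
for a,b in((T(48,113),S(635,297)),(T(130,103),S(632,115)),(T(270,45),S(577,15)),(T(405,92),S(513,45)),(T(130,270),S(702,85))):
    o1,d1=ray(manip,'top',a);o2,d2=ray(manip,'scene',b)
    k=np.linalg.lstsq(np.c_[d1[0],-d2[0]],o2-o1,rcond=None)[0]
    p,q=o1+k[0]*d1[0],o2+k[1]*d2[0]; print((p+q)/2,np.linalg.norm(p-q))
E
```

```text
[ 0.31  -0.144  0.005] 0.0069131643033111395
[ 0.309 -0.156  0.27 ] 0.002677386946126387
[ 0.335 -0.21   0.365] 0.0065370736128556655
[ 0.32  -0.332  0.257] 0.0072554658808460315
[ 0.211 -0.156  0.258] 0.002268962876820066
```

Call:
drive_tool:
  motion:
    - [[60,-12,-7.4,0,-2.27],[60,-12,-7.4,0,-2.27],[60,-12,-7.4,0,-2.27],[60,-12,-7.4,0,-2.27],[60,-12,-7.4,0,-2.27],[60,-12,-7.4,0,-2.27],[60,-12,-7.4,0,-2.27],[60,-12,-7.4,0,-2.27],[60,-12,-7.4,0,-2.27],[60,-12,-7.4,0,-2.27]]
  squeeze: 30

```text
t: 1.1
tcp_pos: [0.4468, 0.3055, 0.2039]
tool_rot: [-0.038, 0.999, -0.0, 0.001]
force: [-0.5, 0.4, 0.2]
finger_gap: 0.703
gripper_force: 0.0
```

```bash
cat > go.py <<'E'
import sys
from station import manip
from h import *
np.set_printoptions(precision=3,suppress=True)
s=manip.sense();M=R.from_quat(s['tool_rot']).as_matrix()
th=np.degrees(np.arctan2(M[1,1],M[0,1]));p=s['tcp_pos']
print('tcp',p,'theta %.2f'%th,'q',s['q'],'gap',s['finger_gap']*85,'F',s['force'])
for a in sys.argv[1:]:
    v=list(map(float,a.split(',')));d=(M.T@(np.array(v[:3])-p))/.03
    print(a,'->',d.round(2),'yaw %.2f'%((th-v[3])/8 if len(v)>3 else 0), 'rows %.1f'%(np.linalg.norm(d)*.6))
E
python3 go.py .451,-.0995,.14,94.7 .451,-.0995,.033,94.7
```

```text
tcp [0.447 0.306 0.204] theta 94.40 q [ 0.394  0.415  1.644 -0.001  1.082 -1.253] gap 59.76877816614054 F [-0.526  0.397  0.192]
.451,-.0995,.14,94.7 -> [  0.9  -13.47   2.14] yaw -0.04 rows 8.2
.451,-.0995,.033,94.7 -> [  0.9  -13.47   5.71] yaw -0.04 rows 8.8
```

Call:
drive_tool:
  motion:
    - [[50,0.9,-13.5,2.1,0],[50,0.9,-13.5,2.1,0],[50,0.9,-13.5,2.1,0],[50,0.9,-13.5,2.1,0],[50,0.9,-13.5,2.1,0],[50,0.9,-13.5,2.1,0],[50,0.9,-13.5,2.1,0],[50,0.9,-13.5,2.1,0],[50,0.9,-13.5,2.1,0],[50,0.9,-13.5,2.1,0]]

```text
t: 2.1
tcp_pos: [0.45, -0.0983, 0.1408]
tool_rot: [-0.04, 0.999, 0.0, -0.0]
force: [0.2, 0.3, 0.0]
finger_gap: 0.588
gripper_force: 0.0
```

```bash
python3 go.py .451,-.0995,.14,94.7 .451,-.0995,.033,94.7
```

```text
tcp [ 0.45  -0.098  0.141] theta 94.53 q [-0.459  0.412  1.9    0.001  0.831 -2.109] gap 50.02213240394276 F [0.232 0.335 0.021]
.451,-.0995,.14,94.7 -> [-0.03 -0.04  0.03] yaw -0.02 rows 0.0
.451,-.0995,.033,94.7 -> [-0.03 -0.05  3.59] yaw -0.02 rows 2.2
```

```bash
python3 - <<'E'
from station import manip
import cv2,numpy as np
a,b=[cv2.cvtColor(manip.snapshot(n),cv2.COLOR_RGB2BGR) for n in('scene','top')]
cv2.imwrite('pics/s1.png',a);cv2.imwrite('pics/t1.png',b)
cv2.imwrite('pics/both1.png',cv2.resize(np.vstack([a[:, 60:560],b[:,60:560]]),None,fx=.74,fy=.74))
E
```

```text
(no output)
```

View pics/both1.png

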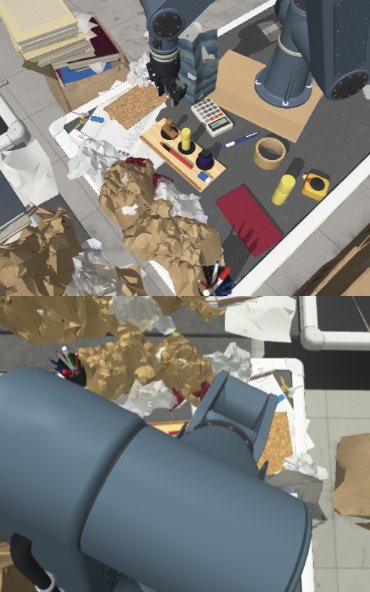

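The wrist hangs over the stamp end of the board and the forearm is steep and clear of the bag. Now I grasp the stamp.

Call:
drive_tool:
  motion:
    - [[50,0,0,3.6,0],[50,0,0,3.6,0],[50,0,0,3.6,0],[50,0,0,3.6,0],[10,0,0,3.6,0],[10,0,0,3.6,0],[10,0,0,3.6,0],[10,0,0,3.6,0],[10,0,0,3.6,0],[10,0,0,3.6,0]]

```text
t: 3.2
tcp_pos: [0.4524, -0.0984, 0.0355]
tool_rot: [-0.041, 0.999, -0.001, 0.003]
force: [0.8, 2.0, 8.9]
finger_gap: 0.237
gripper_force: 29.9
```

```bash
python3 go.py .451,-.0995,.14,94.7 .478,-.300,.14,95.2
```

```text
tcp [ 0.452 -0.098  0.036] theta 94.67 q [-0.457  0.619  1.976  0.001  0.541 -2.11 ] gap 20.10326025010214 F [0.825 1.976 8.889]
.451,-.0995,.14,94.7 -> [ 0.03 -0.04 -3.48] yaw -0.00 rows 2.1
.478,-.300,.14,95.2 -> [-0.32 -6.78 -3.46] yaw -0.07 rows 4.6
```

Call:
drive_tool:
  motion:
    - [[10,0,0,-1.2,0],[10,0,0,-2.4,0],[10,0,0,-3.5,0],[10,-0.1,-1.5,-3.5,0],[10,-0.2,-3,-3.5,0],[10,-0.3,-4.5,-3.5,0],[10,-0.3,-6,-3.5,0],[10,-0.3,-6.8,-3.5,0],[10,-0.3,-6.8,-3.5,0],[10,-0.3,-6.8,-3.5,0]]

```text
t: 4.2
tcp_pos: [0.4752, -0.3, 0.1387]
tool_rot: [-0.04, 0.999, 0.0, -0.0]
force: [-0.1, 0.3, -0.2]
finger_gap: 0.236
gripper_force: 28.9
```

```bash
python3 go.py .478,-.300,.031,95.2
```

```text
tcp [ 0.475 -0.3    0.139] theta 94.62 q [-0.762  0.529  1.656  0.001  0.956 -2.414] gap 20.05211748458511 F [-0.139  0.295 -0.189]
.478,-.300,.031,95.2 -> [-0.09 -0.01  3.59] yaw -0.07 rows 2.2
```

Call:
drive_tool:
  motion:
    - [[10,0,0,1.4,0],[10,0,0,2.6,0],[10,0,0,3.3,0],[10,0,0,3.55,0],[10,0,0,3.6,0],[10,0,0,3.6,0],[50,0,0,3.6,0],[50,0,0,3.6,0],[50,0,0,3.6,0],[50,0,0,3.2,0]]

```text
t: 5.2
tcp_pos: [0.475, -0.2995, 0.0416]
tool_rot: [-0.041, 0.999, 0.001, -0.001]
force: [-0.7, -0.3, 0.2]
finger_gap: 0.587
gripper_force: 0.0
```

```bash
python3 go.py .475,-.300,.2,94.7  .445,-.022,.2,94.7 .445,-.022,.051,94.7
```

```text
tcp [ 0.475 -0.299  0.042] theta 94.71 q [-0.761  0.681  1.717 -0.     0.746 -2.414] gap 49.90451644205037 F [-0.689 -0.342  0.226]
.475,-.300,.2,94.7 -> [ 0.01 -0.01 -5.28] yaw 0.00 rows 3.2
.445,-.022,.2,94.7 -> [ 0.25  9.31 -5.26] yaw 0.00 rows 6.4
.445,-.022,.051,94.7 -> [ 0.24  9.3  -0.29] yaw 0.00 rows 5.6
```

Call:
drive_tool:
  motion:
    - [[50,0,0,-1.5,0],[50,0,0,-3,0],[50,0,0,-4,0],[50,0.1,1.6,-4,0],[50,0.1,3.2,-4,0],[50,0.2,4.8,-4,0],[50,0.2,6.4,-4,0],[50,0.2,8,-4,0],[50,0.25,9.3,-4,0],[50,0.25,9.3,-4,0]]

```text
t: 6.2
tcp_pos: [0.4431, -0.0185, 0.1628]
tool_rot: [-0.044, 0.999, 0.001, -0.001]
force: [0.4, -0.2, 0.1]
finger_gap: 0.587
gripper_force: 0.0
```

```bash
python3 go.py .445,-.022,.051,94.7
```

```text
tcp [ 0.443 -0.018  0.163] theta 95.02 q [-0.295  0.353  1.916  0.001  0.875 -1.955] gap 49.856347677502136 F [ 0.352 -0.157  0.102]
.445,-.022,.051,94.7 -> [-0.06 -0.13  3.73] yaw 0.04 rows 2.2
```

Call:
drive_tool:
  motion:
    - [[50,-0.05,-0.05,1.4,0],[50,-0.05,-0.05,2.8,0],[50,-0.05,-0.05,3.7,0],[50,-0.05,-0.05,3.7,0],[10,-0.05,-0.05,3.7,0],[10,-0.05,-0.05,3.7,0],[10,-0.05,-0.05,3.7,0],[10,-0.05,-0.05,3.7,0],[10,-0.05,-0.05,3.7,0],[10,-0.05,-0.05,3.7,0]]

```text
t: 7.2
tcp_pos: [0.4482, -0.0245, 0.0523]
tool_rot: [-0.041, 0.999, -0.001, 0.001]
force: [-0.1, -0.0, 7.9]
finger_gap: 0.307
gripper_force: 30.5
```

```bash
python3 go.py .445,-.022,.16,94.7 .4725,-.2374,.16,94.7
```

```text
tcp [ 0.448 -0.025  0.052] theta 94.72 q [-0.304  0.575  1.999 -0.     0.565 -1.957] gap 26.070171887359223 F [-0.135 -0.003  7.919]
.445,-.022,.16,94.7 -> [ 0.09  0.09 -3.59] yaw 0.00 rows 2.2
.4725,-.2374,.16,94.7 -> [-0.23 -7.14 -3.58] yaw 0.00 rows 4.8
```

Call:
drive_tool:
  motion:
    - [[10,0,0,-1.2,0],[10,0,0,-2.4,0],[10,0,0,-3.6,0],[10,-0.1,-1.5,-3.6,0],[10,-0.2,-3,-3.6,0],[10,-0.2,-4.5,-3.6,0],[10,-0.2,-6,-3.6,0],[10,-0.2,-7.1,-3.6,0],[10,-0.2,-7.1,-3.6,0],[10,-0.2,-7.1,-3.6,0]]

```text
t: 8.2
tcp_pos: [0.47, -0.2361, 0.159]
tool_rot: [-0.04, 0.999, 0.001, -0.0]
force: [0.1, 0.5, -0.6]
finger_gap: 0.307
gripper_force: 29.9
```

```bash
python3 go.py .4725,-.2374,.047,94.7
```

```text
tcp [ 0.47  -0.236  0.159] theta 94.61 q [-0.678  0.458  1.727  0.     0.959 -2.33 ] gap 26.094577045576223 F [ 0.06   0.48  -0.575]
.4725,-.2374,.047,94.7 -> [-0.08 -0.06  3.73] yaw -0.01 rows 2.2
```

Call:
drive_tool:
  motion:
    - [[10,0,0,1.4,0],[10,0,0,2.7,0],[10,0,0,3.4,0],[10,0,0,3.7,0],[10,0,0,3.72,0],[10,0,0,3.72,0],[46,0,0,3.72,0],[46,0,0,3.72,0],[46,0,0,3.72,0],[46,0,0,3.2,0]]

```text
t: 9.2
tcp_pos: [0.4695, -0.2351, 0.0623]
tool_rot: [-0.041, 0.999, 0.001, -0.001]
force: [0.2, 0.6, -0.6]
finger_gap: 0.541
gripper_force: 0.0
```

Call:
drive_tool:
  motion:
    - [[46,0,0,-1.5,0],[46,0,0,-3,0],[46,0,0,-4,0],[60,0.3,1.6,-4,0],[60,0.5,3.2,-4,0],[60,0.8,4.8,-4,0],[60,1.2,6.4,-4,0],[60,1.8,8,-4,0],[60,1.8,9.6,-4,0],[60,1.8,9.7,-4,0]]

```text
t: 10.2
tcp_pos: [0.3898, 0.0544, 0.1834]
tool_rot: [-0.045, 0.999, 0.001, -0.001]
force: [-0.8, -0.7, -0.6]
finger_gap: 0.705
gripper_force: 0.0
```

```bash
python3 go.py .437,.057,.12,94.7 .437,.057,.018,94.7
```

```text
tcp [0.39  0.054 0.183] theta 95.12 q [-0.148  0.253  2.003  0.002  0.887 -1.81 ] gap 59.91769205334955 F [-0.811 -0.679 -0.637]
.437,.057,.12,94.7 -> [-1.58 -0.06  2.11] yaw 0.05 rows 1.6
.437,.057,.018,94.7 -> [-1.58 -0.06  5.51] yaw 0.05 rows 3.4
```

Call:
drive_tool:
  motion:
    - [[60,-1.55,0.0,0,0],[60,-1.55,0.0,1.5,0],[60,-1.55,0.0,2.2,0],[60,-1.55,0.0,2.2,0],[60,-1.55,0.0,2.2,0]]

```text
t: 10.7
tcp_pos: [0.4394, 0.0529, 0.1173]
tool_rot: [-0.041, 0.999, -0.0, -0.0]
force: [-0.3, 0.1, 0.8]
finger_gap: 0.707
gripper_force: 0.0
```

```bash
python3 go.py .437,.057,.018,94.7;python3 - <<'E'
from station import manip
import cv2,numpy as np
a,b=[cv2.cvtColor(manip.snapshot(n),cv2.COLOR_RGB2BGR) for n in('scene','top')]
cv2.imwrite('pics/s2.png',cv2.resize(a[60:300,150:470],None,fx=2,fy=2))
E
```

```text
tcp [0.439 0.053 0.117] theta 94.67 q [-0.134  0.436  1.965 -0.     0.741 -1.786] gap 60.07081778386783 F [-0.306  0.074  0.847]
.437,.057,.018,94.7 -> [0.07 0.14 3.31] yaw -0.00 rows 2.0
```

View pics/s2.png

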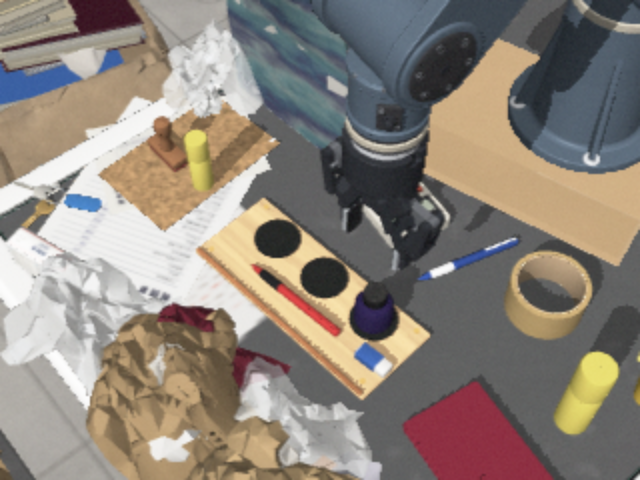

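Stamp and glue stick stand upright on the mat, at crop (168,142) and (199,160). The gripper is above and behind the ink bottle.

Call:
drive_tool:
  motion:
    - [[60,0.05,0.12,1.2,0],[60,0.05,0.12,2.4,0],[60,0.05,0.12,3.3,0],[60,0.05,0.12,3.3,0],[25,0.05,0.12,3.3,0],[25,0.05,0.12,3.3,0],[25,0.05,0.12,3.3,0],[25,0.05,0.12,3.3,0],[25,0.05,0.12,3.3,0],[25,0.05,0.12,3.3,0]]

```text
t: 11.8
tcp_pos: [0.4389, 0.0568, 0.02]
tool_rot: [-0.041, 0.999, -0.0, 0.002]
force: [-0.7, -0.3, 7.8]
finger_gap: 0.313
gripper_force: 29.6
```

```bash
python3 go.py .437,.057,.15,94.7 .528,-.296,.15,94.7 .53,-.1,.15
```

```text
tcp [0.439 0.057 0.02 ] theta 94.72 q [-0.125  0.643  2.031 -0.     0.463 -1.778] gap 26.636389747283765 F [-0.708 -0.25   7.765]
.437,.057,.15,94.7 -> [ 0.05  0.01 -4.33] yaw 0.00 rows 2.6
.528,-.296,.15,94.7 -> [ -2.01 -11.97  -4.32] yaw 0.00 rows 7.7
.53,-.1,.15 -> [-2.61 -5.46 -4.32] yaw 0.00 rows 4.5
```

Call:
drive_tool:
  motion:
    - [[25,0,0,-1.2,0],[25,0,0,-2.4,0],[25,0,0,-3.6,0],[25,-0.2,-0.6,-4.3,0],[25,-0.6,-2,-4.3,0],[25,-1,-3.5,-4.3,0],[25,-1.3,-5,-4.3,0],[25,-1.6,-6.5,-4.3,0],[25,-1.8,-8,-4.3,0],[25,-1.8,-8,-4.3,0]]

```text
t: 12.8
tcp_pos: [0.5138, -0.1845, 0.1486]
tool_rot: [-0.038, 0.999, -0.003, 0.003]
force: [-0.4, 0.3, -0.3]
finger_gap: 0.311
gripper_force: 30.2
```

```bash
python3 go.py .528,-.296,.14,94.7
```

```text
tcp [ 0.514 -0.185  0.149] theta 94.41 q [-0.549  0.493  1.694 -0.002  0.946 -2.195] gap 26.41079335635638 F [-0.402  0.322 -0.329]
.528,-.296,.14,94.7 -> [-0.18 -3.74  0.31] yaw -0.04 rows 2.3
```

Call:
drive_tool:
  motion:
    - [[25,-0.2,-1.3,0,0],[25,-0.2,-2.6,0,0],[25,-0.2,-3.7,0,0],[25,-0.2,-3.7,0,0],[25,-0.2,-3.7,0,0]]

```text
t: 13.3
tcp_pos: [0.5254, -0.2876, 0.1475]
tool_rot: [-0.04, 0.999, 0.0, -0.0]
force: [-0.5, 0.7, -0.9]
finger_gap: 0.311
gripper_force: 30.2
```

```bash
python3 go.py .528,-.296,.0155,94.7;python3 - <<'E'
from station import manip
import cv2,numpy as np
a=cv2.cvtColor(manip.snapshot('scene'),cv2.COLOR_RGB2BGR)
cv2.imwrite('pics/s3.png',cv2.resize(a[60:260,130:430],None,fx=2,fy=2))
E
```

```text
tcp [ 0.525 -0.288  0.147] theta 94.64 q [-0.687  0.561  1.554  0.001  1.027 -2.339] gap 26.463392661163116 F [-0.522  0.714 -0.945]
.528,-.296,.0155,94.7 -> [-0.07 -0.29  4.4 ] yaw -0.01 rows 2.6
```

View pics/s3.png

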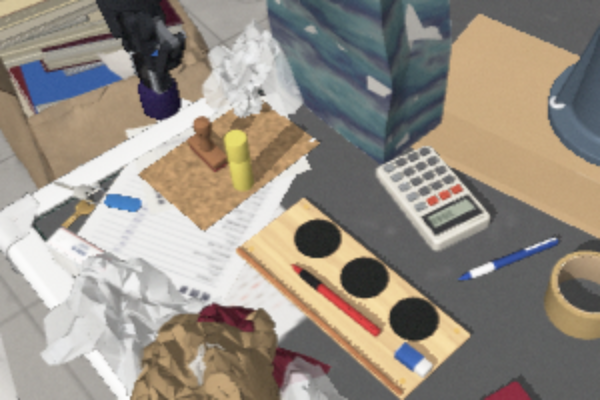

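The ink bottle hangs upright in the gripper at crop (160,98), and the other two stand on the mat. I lower it now.

Call:
drive_tool:
  motion:
    - [[25,0,-0.15,1.4,0],[25,0,-0.15,2.8,0],[25,0,-0.15,3.9,0],[25,0,-0.15,4.3,0],[25,0,-0.15,4.4,0],[25,0,-0.15,4.4,0],[50,0,-0.15,4.4,0],[50,0,-0.15,4.4,0],[50,0,-0.15,4.4,0],[50,0,-0.15,4,0]]

```text
t: 14.35
tcp_pos: [0.5256, -0.2919, 0.0268]
tool_rot: [-0.041, 0.999, 0.001, -0.001]
force: [-0.4, 0.6, -0.9]
finger_gap: 0.585
gripper_force: 0.0
```

```bash
python3 go.py .528,-.292,.2,94.7 .492,-.1,.2,94.7 .492,-.0204,.12,7.3
```

```text
tcp [ 0.526 -0.292  0.027] theta 94.70 q [-0.693  0.739  1.619 -0.     0.786 -2.345] gap 49.73580559388723 F [-0.364  0.577 -0.944]
.528,-.292,.2,94.7 -> [-0.07 -0.   -5.77] yaw 0.00 rows 3.5
.492,-.1,.2,94.7 -> [ 0.6   6.48 -5.76] yaw 0.00 rows 5.2
.492,-.0204,.12,7.3 -> [ 0.38  9.12 -3.09] yaw 10.93 rows 5.8
```

Call:
drive_tool:
  motion:
    - [[50,0,0,-1.5,0],[50,0,0,-3,0],[50,0,0,-4.2,0],[40,0.2,1.4,-4.2,1],[40,0.2,2.8,-4.2,2],[30,0.3,4.2,-4.2,3],[30,0.4,5.6,-4.2,4],[30,0.4,7,-4.2,5],[30,0.4,8.4,-4.2,6],[30,0.4,9.1,-4.2,7]]

```text
t: 15.35
tcp_pos: [0.4908, -0.0184, 0.1542]
tool_rot: [0.434, 0.901, 0.0, -0.0]
force: [0.2, -1.1, 0.3]
finger_gap: 0.351
gripper_force: 0.0
```

```bash
python3 go.py .492,-.0204,.09,7.3;python3 - <<'E'
from station import manip
import cv2,numpy as np
a=cv2.cvtColor(manip.snapshot('scene'),cv2.COLOR_RGB2BGR)
cv2.imwrite('pics/s4full.png',a)
cv2.imwrite('pics/s4.png',cv2.resize(a[80:230,150:350],None,fx=3,fy=3))
E
```

```text
tcp [ 0.491 -0.018  0.154] theta 38.49 q [-0.266  0.424  1.815  0.001  0.903 -0.938] gap 29.825849058560447 F [ 0.226 -1.1    0.285]
.492,-.0204,.09,7.3 -> [-0.08 -0.01  2.14] yaw 3.90 rows 1.3
```

View pics/s4.png

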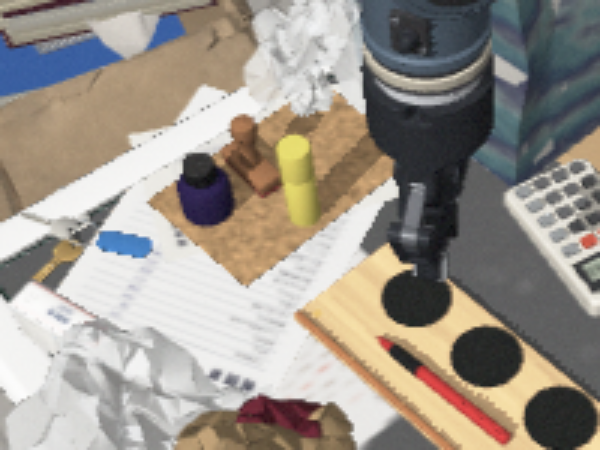

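All three stand upright on the mat (ink bottle at crop (205,195)), and the pen lies undisturbed. Now the pen.

Call:
drive_tool:
  motion:
    - [[30,-0.05,-0.03,1,1],[30,-0.05,-0.03,2,2],[30,-0.05,-0.03,3,3],[30,-0.05,-0.03,3.5,3.9],[30,-0.05,-0.03,3.5,3.9],[30,-0.05,-0.03,3.5,3.9]]

```text
t: 16.0
tcp_pos: [0.4929, -0.0236, 0.0488]
tool_rot: [0.658, 0.753, 0.0, 0.0]
force: [0.3, -1.0, 0.6]
finger_gap: 0.35
gripper_force: 0.0
```

```bash
python3 go.py .492,-.0204,.011,7.3;python3 - <<'E'
from station import manip
from h import *
a=manip.snapshot('scene');c=cv2.cvtColor(a,cv2.COLOR_RGB2BGR)
cv2.imwrite('pics/s5.png',cv2.resize(c[140:260,220:380],None,fx=4,fy=4))
E
```

```text
tcp [ 0.493 -0.024  0.049] theta 7.67 q [-0.275  0.613  1.889 -0.     0.638 -0.408] gap 29.778909630653132 F [ 0.33  -1.     0.588]
.492,-.0204,.011,7.3 -> [ 0.11 -0.02  1.26] yaw 0.05 rows 0.8
```

View pics/s5.png

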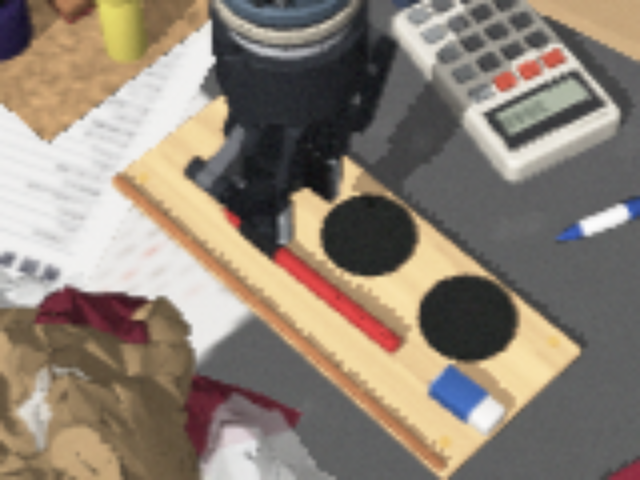

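The fingers straddle the pen at mid-length, seen 50 mm above the board around crop (270,240). I go down.

Call:
drive_tool:
  motion:
    - [[30,0.1,0,0.6,0],[30,0.1,0,1.1,0],[30,0.1,0,1.25,0],[30,0.1,0,1.25,0]]
  squeeze: 20

```text
t: 16.45
tcp_pos: [0.4923, -0.0203, 0.0112]
tool_rot: [0.659, 0.752, 0.0, 0.0]
force: [0.9, 0.1, -0.2]
finger_gap: 0.355
gripper_force: 0.0
```

Call:
drive_tool:
  motion:
    - [[3,0,0,0,0],[3,0,0,0,0],[3,0,0,0,0],[3,0,0,0,0],[3,0,0,0,0],[3,0,0,0,0]]

```text
t: 17.05
tcp_pos: [0.4919, -0.0202, 0.0108]
tool_rot: [0.659, 0.752, 0.0, 0.0]
force: [-0.2, -0.0, 0.9]
finger_gap: 0.033
gripper_force: 0.0
```

```bash
python3 - <<'E'
from station import manip
from h import *
a=manip.snapshot('scene');c=cv2.cvtColor(a,cv2.COLOR_RGB2BGR)
print(proj(manip,'scene',[[.4919,-.0202,.0108],[.4919,-.0202,.03]]))
cv2.imwrite('pics/s6.png',cv2.resize(c[150:240,240:360],None,fx=5,fy=5,interpolation=2))
E
```

```text
[[296.88308805 208.46808929]
 [296.67564244 204.04952282]]
```

View pics/s6.png

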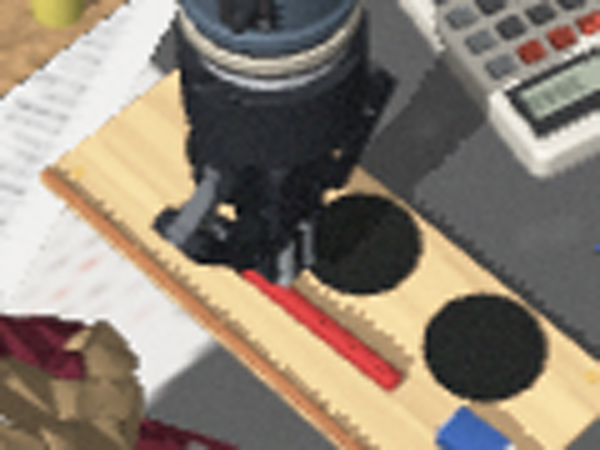

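The fingers shut above the pen without touching it (its tail is still at pixel (319,226)). The real tips therefore sit higher than the nominal TCP, which agrees with the ink bottle having been held by its cap. I reopen and go lower.

Call:
drive_tool:
  motion:
    - [[30,0,0,0,0],[30,0,0,0,0],[30,0,0,0,0],[30,0,0,0.1,0],[30,0,0,0.2,0],[30,0,0,0.3,0],[30,0,0,0.3,0]]

```text
t: 17.8
tcp_pos: [0.4915, -0.0201, 0.0012]
tool_rot: [0.659, 0.752, -0.0, -0.0]
force: [0.3, -0.4, -0.7]
finger_gap: 0.351
gripper_force: 0.0
```

Call:
drive_tool:
  motion:
    - [[3,0,0,0,0],[3,0,0,0,0],[3,0,0,0,0],[3,0,0,0,0],[3,0,0,0,0],[3,0,0,0,0]]

```text
t: 18.4
tcp_pos: [0.4919, -0.0201, 0.0018]
tool_rot: [0.659, 0.752, 0.0, 0.0]
force: [0.0, -0.6, -0.2]
finger_gap: 0.035
gripper_force: 0.0
```

Call:
drive_tool:
  motion:
    - [[30,0,0,0,0],[30,0,0,0,0],[30,0,0,0,0],[30,0,0,0.08,0],[30,0,0,0.16,0],[30,0,0,0.24,0],[30,0,0,0.24,0]]

```text
t: 19.1
tcp_pos: [0.4916, -0.0201, -0.0059]
tool_rot: [0.659, 0.752, -0.0, -0.0]
force: [-0.1, 0.0, -0.3]
finger_gap: 0.346
gripper_force: 0.0
```

Call:
drive_tool:
  motion:
    - [[3,0,0,0,0],[3,0,0,0,0],[3,0,0,0,0],[3,0,0,0,0],[3,0,0,0,0],[3,0,0,0,0]]

```text
t: 19.7
tcp_pos: [0.4919, -0.0202, -0.0054]
tool_rot: [0.659, 0.752, 0.0, 0.0]
force: [-0.1, -0.4, -0.6]
finger_gap: 0.035
gripper_force: 0.0
```

```bash
cat > pen.py <<'E'
from station import manip
from h import *
np.set_printoptions(precision=4,suppress=True)
a=manip.snapshot('scene')
for nm,I in(('old',cv2.cvtColor(cv2.imread('pics/scene0.png'),cv2.COLOR_BGR2RGB)),('now',a)):
    c=blob(I,(0,150,90),(6,255,255),(270,190,330,235)); P=onto(manip,'scene',c,.016)
    i=P[:,1].argmax(); print(nm,cv2.contourArea(c),'tail',c[i],P[i,:2],'other',c[P[:,1].argmin()],P[P[:,1].argmin(),:2], cv2.minAreaRect((P[:,:2]*1000).astype(np.float32)))
cv2.imwrite('pics/now.png',cv2.cvtColor(a,cv2.COLOR_RGB2BGR))
# dark column profile around tips
g=cv2.cvtColor(a,cv2.COLOR_RGB2GRAY)
for v in range(196,218): print(v,' '.join('%3d'%x for x in g[v,282:312]))
E
python3 pen.py
```

```text
old 127.0 tail [318 227] [0.4886 0.0509] other [290 202] [ 0.4949 -0.0417] ((491.7980651855469, 4.6372222900390625), (10.39522933959961, 92.65306091308594), 7.1123127937316895)
now 88.5 tail [318 227] [0.4886 0.0509] other [300 209] [ 0.4893 -0.0119] ((489.92523193359375, 19.64655113220215), (10.39522933959961, 62.40163803100586), 7.11229133605957)
196  57  51  63 121 139  76  24  32  36  26  43  49  48  41  30  36  33  30  26  25  32  33  27  34  31  28  32  28  32  28
197  54  56  45  52  88  55  30  31  36  29  32  44  42  40  32  28  26  24  27  25  28  26  26  25  29  22  27  31  29  29
198  62  58  49  27  37  37  36  36  36  33  40  44  40  42  32  27  24  39  78  61  40  32  32  32  33  28  30  30  26  26
199  81 106  65  38  40  37  31  35  39  36  34  30  42  45  36  27  32  59 113 110  56  29  28  22  28  26  27  27  29  33
200  55  80 110  72  32  32  36  42  36  41  36  36  38  37  32  27  31  23  49  90  54  26  30  30  30  30  28  30  25  38
201  30  69 112  58  34  32  37  35  37  34  28  28  22  22  28  35  30  17  46  96  81  25  28  24  24  29  24  36  41  41
202  
[... 1278 characters left out ...]
 217 217 219 220 211 138 103 116 120 114 104  97  87 127 145 144 153 154 172 213
213 132 126 151 165 210 214 219 221 221 218 214 216 215 221 221 215 166 100 116 119 117 106  97  94 110 146 145 148 155 155
214 154 141 147 136 152 166 215 218 220 222 217 216 216 213 217 219 213 164 119 109 117 116  82 104  93 101 147 144 146 153
215 157 152 137 123 136 152 167 213 218 222 220 218 217 215 213 217 219 221 209 142 107 116 117 107 104  99  97 121 144 146
216 196 151 153 141 122 123 152 167 210 219 221 221 217 217 216 214 217 218 220 209 138 101 115 120 116 110  94  84 107 146
217 188 199 172 154 142 126 123 168 214 213 217 221 220 219 219 215 212 216 217 219 215 165  99 115 120 117 106 102  90 112
```

Call:
drive_tool:
  motion:
    - [[30,0,0,0,0],[30,0,0,0,0],[30,0,0,0,0],[30,0,0,0.08,0],[30,0,0,0.16,0],[30,0,0,0.24,0],[30,0,0,0.24,0]]

```text
t: 20.45
tcp_pos: [0.4916, -0.0201, -0.0131]
tool_rot: [0.659, 0.752, -0.0, -0.0]
force: [0.2, -0.1, -0.8]
finger_gap: 0.348
gripper_force: 0.0
```

Call:
drive_tool:
  motion:
    - [[3,0,0,0,0],[3,0,0,0,0],[3,0,0,0,0],[3,0,0,0,0],[3,0,0,0,0],[3,0,0,0,0]]

```text
t: 21.05
tcp_pos: [0.4919, -0.0202, -0.0127]
tool_rot: [0.659, 0.752, 0.0, 0.0]
force: [-0.2, -0.2, -0.4]
finger_gap: 0.123
gripper_force: 21.6
```

Gripped: the gap reads 10.5 mm on a 12 mm pen, so the tips lie about 25–33 mm behind the nominal TCP. I regrip 3 mm lower for a firmer hold.

Call:
drive_tool:
  motion:
    - [[30,0,0,0,0],[30,0,0,0,0],[30,0,0,0,0],[30,0,0,0.1,0],[30,0,0,0.1,0],[3,0,0,0.1,0],[3,0,0,0.1,0],[3,0,0,0.1,0],[3,0,0,0.1,0],[3,0,0,0.1,0]]
  squeeze: 25

```text
t: 22.05
tcp_pos: [0.4919, -0.0201, -0.0157]
tool_rot: [0.659, 0.752, 0.0, 0.0]
force: [-0.2, 0.2, -0.3]
finger_gap: 0.124
gripper_force: 26.0
```

Call:
drive_tool:
  motion:
    - [[3,0,0,-0.3,0],[3,0,0,-0.8,0],[3,0,0,-1.5,0],[3,0,0,-2.5,0],[3,0,0,-3.5,0],[3,0,0,-4,0],[3,0,0,-4,0]]

```text
t: 22.75
tcp_pos: [0.4936, -0.0205, 0.107]
tool_rot: [0.659, 0.752, 0.001, 0.003]
force: [-0.6, 0.2, 0.1]
finger_gap: 0.123
gripper_force: 26.0
```

```bash
python3 go.py .470,.274,.11,-8.9
```

```text
tcp [ 0.494 -0.021  0.107] theta 7.52 q [-0.268  0.504  1.855 -0.     0.777 -0.399] gap 10.433708131426123 F [-0.634  0.232  0.082]
.470,.274,.11,-8.9 -> [ 9.84  0.51 -0.12] yaw 2.05 rows 5.9
```

Call:
drive_tool:
  motion:
    - [[3,1.5,0.1,0,0.4],[3,3,0.2,0,0.8],[3,4.5,0.2,0,1.2],[3,6,0.3,0,1.6],[3,7.5,0.4,0,2],[3,9,0.5,0,2.05],[3,9.8,0.5,0,2.05],[3,9.8,0.5,0,2.05],[3,9.8,0.5,0,2.05]]

```text
t: 23.65
tcp_pos: [0.4673, 0.2731, 0.1034]
tool_rot: [0.759, 0.651, -0.001, -0.0]
force: [0.4, -0.3, -0.4]
finger_gap: 0.122
gripper_force: 26.0
```

```bash
python3 go.py .470,.274,-.0105,-8.9; python3 - <<'E'
from station import manip
from h import *
a=manip.snapshot('scene');b=manip.snapshot('top')
f=lambda x:cv2.cvtColor(x,cv2.COLOR_RGB2BGR)
A=cv2.resize(f(a)[170:350,300:460],None,fx=2.5,fy=2.5);B=cv2.resize(f(b)[130:310,130:290],None,fx=2.5,fy=2.5)
cv2.imwrite('pics/s7.png',np.hstack([A,B]))
E
```

```text
tcp [0.467 0.273 0.103] theta -8.80 q [ 0.323  0.561  1.734 -0.001  0.849  0.477] gap 10.411145598016065 F [ 0.44  -0.269 -0.418]
.470,.274,-.0105,-8.9 -> [0.05 0.09 3.8 ] yaw 0.01 rows 2.3
```

View pics/s7.png

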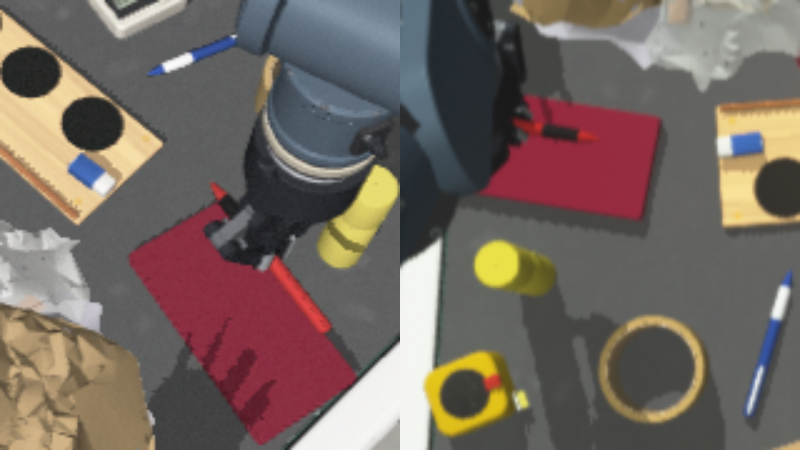

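The pen is held level above the wallet and aligned with it: tip at right crop (595,137), tail at left crop (325,328). I lower it now.

Call:
drive_tool:
  motion:
    - [[3,0.03,0.07,1.4,0],[3,0.03,0.07,2.8,0],[3,0.03,0.07,3.5,0],[3,0.03,0.07,3.75,0],[3,0.03,0.07,3.78,0],[3,0.03,0.07,3.78,0],[26,0.03,0.07,3.78,0],[26,0.03,0.07,3.78,0],[26,0.03,0.07,3.78,0],[26,0.03,0.07,3.78,0]]

```text
t: 24.75
tcp_pos: [0.4709, 0.274, -0.0086]
tool_rot: [0.76, 0.65, 0.0, 0.0]
force: [0.2, -1.1, 0.4]
finger_gap: 0.306
gripper_force: 0.0
```

Call:
drive_tool:
  motion:
    - [[26,0,0,-0.5,0],[26,0,0,-1.5,0],[26,0,0,-3,0],[50,0,0,-4.5,0],[50,0,0,-6,0],[50,-1.5,0,-6,-1],[50,-3,0,-6,-2],[50,-4.5,0,-6,-3],[50,-6,0,-6,-4],[50,-7.5,0,-6,-5]]

```text
t: 25.75
tcp_pos: [0.4373, 0.0601, 0.1712]
tool_rot: [0.505, 0.863, 0.0, 0.0]
force: [0.8, -0.1, -0.7]
finger_gap: 0.583
gripper_force: 0.0
```

```bash
cat > chk.py <<'E'
from station import manip
from h import *
np.set_printoptions(precision=4,suppress=True)
for n,roi in(('scene',(345,235,450,350)),('top',(145,155,245,225))):
    I=manip.snapshot(n); cv2.imwrite(f'pics/chk_{n}.png',cv2.cvtColor(I,cv2.COLOR_RGB2BGR))
    w=blob(I,(165,120,40),(179,255,255),roi,9); h=cv2.convexHull(w)[:,0]; W=cv2.minAreaRect((onto(manip,n,h,.013)[:,:2]*1000).astype(np.float32))
    try:
        p=blob(I,(0,170,150),(6,255,255),roi,9); P=cv2.minAreaRect((onto(manip,n,p,.021)[:,:2]*1000).astype(np.float32))
    except Exception as e: P=e
    print(n,'wallet',W,'pen',P)
E
python3 chk.py; python3 go.py .475,-.2995,.15,94.7 .526,-.292,.15,94.7
```

```text
scene wallet ((472.50860595703125, 275.47882080078125), (186.87789916992188, 101.64643859863281), 81.18698120117188) pen ((478.84686279296875, 298.3147277832031), (90.69126892089844, 9.423612594604492), 80.35218811035156)
top wallet ((474.77288818359375, 318.4079895019531), (93.45430755615234, 98.64810943603516), 80.58759307861328) pen ((478.03118896484375, 308.5177307128906), (63.87664031982422, 7.478628635406494), 80.03935241699219)
tcp [0.437 0.058 0.171] theta 28.80 q [-0.122  0.335  1.914 -0.002  0.893 -0.624] gap 49.97362822152556 F [-0.105  0.649 -0.655]
.475,-.2995,.15,94.7 -> [-11.04  -4.63   0.72] yaw -8.24 rows 7.2
.526,-.292,.15,94.7 -> [-11.64  -3.02   0.72] yaw -8.24 rows 7.2
```

Call:
drive_tool:
  motion:
    - [[50,-1.5,-0.4,0,-1],[50,-3,-0.8,0,-2],[50,-4.5,-1.2,0,-3],[50,-6,-1.5,0,-4],[50,-7.5,-1.9,0,-5],[50,-9,-2.3,0,-6],[50,-10.5,-2.7,0.3,-7],[50,-11.6,-3,0.7,-8],[50,-11.6,-3,0.7,-8.24],[50,-11.6,-3,0.7,-8.24]]

```text
t: 26.85
tcp_pos: [0.5281, -0.2866, 0.1491]
tool_rot: [-0.042, 0.999, 0.001, -0.0]
force: [-0.4, 0.3, -0.6]
finger_gap: 0.59
gripper_force: 0.0
```

```bash
python3 go.py .5256,-.2919,.015,94.7
```

```text
tcp [ 0.528 -0.287  0.149] theta 94.81 q [-0.683  0.562  1.548  0.     1.033 -2.338] gap 50.113403749041055 F [-0.392  0.27  -0.559]
.5256,-.2919,.015,94.7 -> [ 0.09 -0.17  4.47] yaw 0.01 rows 2.7
```

Call:
drive_tool:
  motion:
    - [[50,0.06,-0.13,1.4,0],[50,0.06,-0.13,2.8,0],[50,0.06,-0.13,4,0],[50,0.06,-0.13,4.45,0],[50,0.06,-0.13,4.45,0],[20,0.06,-0.13,4.45,0],[20,0.06,-0.13,4.45,0],[20,0.06,-0.13,4.45,0],[20,0.06,-0.13,4.45,0],[20,0.06,-0.13,4.45,0]]
  squeeze: 30

```text
t: 27.85
tcp_pos: [0.5278, -0.2914, 0.0185]
tool_rot: [-0.043, 0.999, -0.001, 0.002]
force: [0.7, 1.5, 6.0]
finger_gap: 0.313
gripper_force: 30.2
```

```bash
python3 go.py .526,-.292,.14,94.7 .53,-.18,.14,94.7 .4389,.0568,.14,94.7
```

```text
tcp [ 0.528 -0.291  0.019] theta 94.92 q [-0.69   0.752  1.623  0.001  0.763 -2.347] gap 26.584254714407653 F [0.74  1.462 6.038]
.526,-.292,.14,94.7 -> [ 0.05 -0.03 -4.05] yaw 0.03 rows 2.4
.53,-.18,.14,94.7 -> [-0.4   3.68 -4.06] yaw 0.03 rows 3.3
.4389,.0568,.14,94.7 -> [ 1.95 11.81 -4.08] yaw 0.03 rows 7.6
```

Call:
drive_tool:
  motion:
    - [[20,0,0,-1.3,0],[20,0,0,-2.6,0],[20,0,0,-3.8,0],[20,0,1.5,-4,0],[20,0.2,3,-4,0],[20,0.5,4.5,-4,0],[20,0.8,6,-4,0],[20,1.1,7.5,-4,0],[20,1.4,9,-4,0],[20,1.7,10.5,-4,0]]

```text
t: 28.85
tcp_pos: [0.4479, 0.0202, 0.137]
tool_rot: [-0.043, 0.999, -0.0, 0.001]
force: [1.0, 0.7, -1.1]
finger_gap: 0.311
gripper_force: 29.9
```

```bash
python3 go.py .441,.0568,.14,94.7 
```

```text
tcp [0.448 0.02  0.137] theta 94.88 q [-0.205  0.404  1.934 -0.     0.802 -1.861] gap 26.469623011590993 F [ 1.043  0.697 -1.08 ]
.441,.0568,.14,94.7 -> [ 0.13  1.24 -0.1 ] yaw 0.02 rows 0.7
```

Call:
drive_tool:
  motion:
    - [[20,0.15,1.25,0,0],[20,0.15,1.25,0,0],[20,0.15,1.25,0.5,0],[20,0.15,1.25,1,0],[20,0.15,1.25,2,0],[20,0.15,1.25,2,0],[20,0.15,1.25,2,0]]

```text
t: 29.55
tcp_pos: [0.4409, 0.0552, 0.0766]
tool_rot: [-0.043, 0.999, -0.0, -0.0]
force: [-0.1, -0.6, -0.4]
finger_gap: 0.309
gripper_force: 30.0
```

```bash
python3 go.py .441,.0568,.0235,94.7 
```

```text
tcp [0.441 0.055 0.077] theta 94.89 q [-0.128  0.521  1.992 -0.     0.629 -1.784] gap 26.25565928104365 F [-0.077 -0.617 -0.38 ]
.441,.0568,.0235,94.7 -> [-0.01  0.05  1.77] yaw 0.02 rows 1.1
```

Call:
drive_tool:
  motion:
    - [[20,0,0.05,0.8,0],[20,0,0.05,1.4,0],[20,0,0.05,1.7,0],[20,0,0.05,1.78,0],[20,0,0.05,1.78,0],[20,0,0.05,1.78,0],[50,0,0.05,1.78,0],[50,0,0.05,1.78,0],[50,0,0.05,1.78,0],[50,0,0.05,1.4,0]]

```text
t: 30.55
tcp_pos: [0.4399, 0.0573, 0.0339]
tool_rot: [-0.043, 0.999, 0.0, -0.001]
force: [0.2, 0.3, 0.2]
finger_gap: 0.584
gripper_force: 0.0
```

Call:
drive_tool:
  motion:
    - [[50,0,0,-1.3,0],[50,0,0,-2.6,0],[50,0,0,-3.9,0],[50,0,-1.5,-4,0],[50,-0.1,-3,-4,0],[50,-0.1,-4.5,-4,0],[50,-0.1,-6,-4,0],[50,-0.2,-7.5,-4,0],[50,-0.2,-9,-4,0],[50,-0.2,-9.7,-4,0]]

```text
t: 31.55
tcp_pos: [0.4725, -0.2365, 0.1546]
tool_rot: [-0.042, 0.999, -0.001, 0.001]
force: [0.6, 0.9, -0.7]
finger_gap: 0.586
gripper_force: 0.0
```

```bash
python3 go.py .4695,-.2351,.047,94.7; python3 - <<'E'
from station import manip
from h import *
for n in('scene','top'):
    cv2.imwrite(f'pics/a_{n}.png',cv2.cvtColor(manip.snapshot(n),cv2.COLOR_RGB2BGR))
a=cv2.imread('pics/a_scene.png')[90:260,180:380]
cv2.imwrite('pics/s8.png',cv2.resize(a,None,fx=3.5,fy=3.5))
E
```

```text
tcp [ 0.472 -0.236  0.155] theta 94.77 q [-0.675  0.466  1.728 -0.001  0.945 -2.329] gap 49.81876248056691 F [ 0.62   0.907 -0.682]
.4695,-.2351,.047,94.7 -> [0.1  0.06 3.59] yaw 0.01 rows 2.2
```

View pics/s8.png

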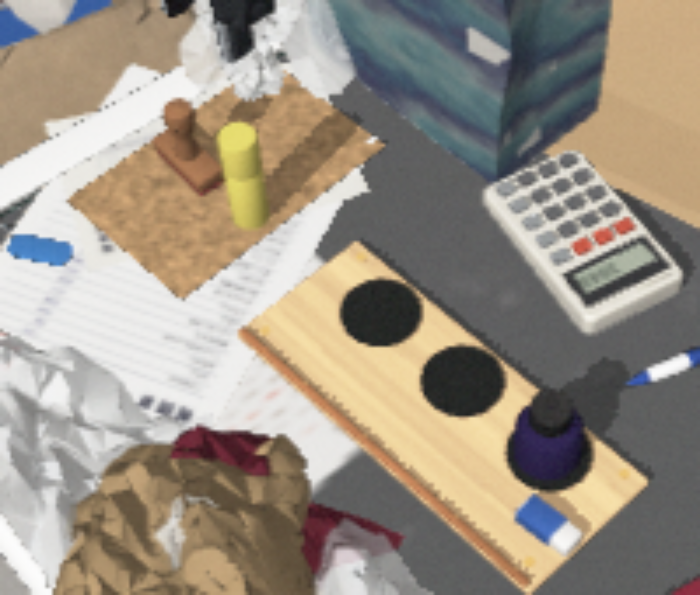

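The ink bottle stands centred on its disc at crop (551,440), and the stamp and glue stick wait upright on the mat. Next is the glue stick.

Call:
drive_tool:
  motion:
    - [[50,0.06,0.04,1.4,0],[50,0.06,0.04,2.8,0],[50,0.06,0.04,3.55,0],[50,0.06,0.04,3.55,0],[50,0.06,0.04,3.55,0],[10,0.06,0.04,3.55,0],[10,0.06,0.04,3.55,0],[10,0.06,0.04,3.55,0],[10,0.06,0.04,3.55,0],[10,0.06,0.04,3.55,0]]

```text
t: 32.65
tcp_pos: [0.4709, -0.2316, 0.0496]
tool_rot: [-0.043, 0.999, -0.001, 0.001]
force: [0.6, 1.1, 7.5]
finger_gap: 0.304
gripper_force: 29.8
```

```bash
python3 go.py .4485,-.0240,.16,94.7 .4695,-.2351,.16
```

```text
tcp [ 0.471 -0.232  0.05 ] theta 94.92 q [-0.671  0.635  1.812  0.001  0.691 -2.328] gap 25.822978117958392 F [0.631 1.06  7.471]
.4485,-.0240,.16,94.7 -> [ 0.14  6.95 -3.69] yaw 0.03 rows 4.7
.4695,-.2351,.16 -> [ 0.05 -0.12 -3.68] yaw 0.00 rows 2.2
```

Call:
drive_tool:
  motion:
    - [[10,0,0,-1.2,0],[10,0,0,-2.4,0],[10,0,0,-3.6,0],[10,0,1.5,-3.6,0],[10,0.1,3,-3.6,0],[10,0.1,4.5,-3.6,0],[10,0.1,6,-3.6,0],[10,0.1,6.95,-3.6,0],[10,0.1,6.95,-3.6,0],[10,0.1,6.95,-3.6,0]]

```text
t: 33.65
tcp_pos: [0.4492, -0.0233, 0.1565]
tool_rot: [-0.044, 0.999, -0.0, 0.001]
force: [0.2, 0.4, -0.4]
finger_gap: 0.303
gripper_force: 29.9
```

Call:
drive_tool:
  motion:
    - [[10,0,0,1,0],[10,0,0,2,0],[10,0,0,2,0],[10,0,0,2,0]]

```text
t: 34.05
tcp_pos: [0.4491, -0.0246, 0.096]
tool_rot: [-0.042, 0.999, 0.0, -0.0]
force: [-0.1, -0.5, -0.3]
finger_gap: 0.303
gripper_force: 29.9
```

```bash
python3 go.py .4494,-.0235,.0546,94.7
```

```text
tcp [ 0.449 -0.025  0.096] theta 94.84 q [-0.304  0.485  1.965 -0.     0.692 -1.959] gap 25.778627241712556 F [-0.053 -0.466 -0.339]
.4494,-.0235,.0546,94.7 -> [-0.01  0.04  1.38] yaw 0.02 rows 0.8
```

Call:
drive_tool:
  motion:
    - [[10,0,0.03,0.7,0],[10,0,0.03,1.2,0],[10,0,0.03,1.35,0],[10,0,0.03,1.38,0],[10,0,0.03,1.38,0],[10,0,0.03,1.38,0],[46,0,0.03,1.38,0],[46,0,0.03,1.38,0],[46,0,0.03,1.38,0],[46,0,0.03,1,0]]

```text
t: 35.05
tcp_pos: [0.4479, -0.0224, 0.0653]
tool_rot: [-0.043, 0.999, 0.0, -0.001]
force: [-0.1, 0.1, -0.2]
finger_gap: 0.54
gripper_force: 0.0
```

Call:
drive_tool:
  motion:
    - [[46,0,0,-1.3,0],[46,0,0,-2.6,0],[46,0,-0.2,-3.2,0],[50,0,-1.7,-3.2,0],[50,0,-3.2,-3.2,0],[50,0,-4.7,-3.2,0],[50,-0.1,-6.2,-3.2,0],[50,-0.1,-7.7,-3.2,0],[50,-0.1,-9.2,-3.2,0],[50,-0.1,-9.2,-3.2,0]]

```text
t: 36.05
tcp_pos: [0.4769, -0.3043, 0.1622]
tool_rot: [-0.041, 0.999, -0.003, 0.002]
force: [-0.0, 0.2, 0.2]
finger_gap: 0.582
gripper_force: 0.0
```

```bash
python3 go.py .475,-.2995,.031,94.7
```

```text
tcp [ 0.477 -0.304  0.162] theta 94.65 q [-0.765  0.499  1.631 -0.002  1.005 -2.416] gap 49.474762353604746 F [-0.049  0.24   0.163]
.475,-.2995,.031,94.7 -> [0.07 0.19 4.37] yaw -0.01 rows 2.6
```

Call:
drive_tool:
  motion:
    - [[50,0.05,0.08,1.4,0],[50,0.05,0.08,2.8,0],[50,0.05,0.08,4,0],[50,0.05,0.08,4.35,0],[50,0.05,0.08,4.35,0],[10,0.05,0.08,4.35,0],[10,0.05,0.08,4.35,0],[10,0.05,0.08,4.35,0],[10,0.05,0.08,4.35,0],[10,0.05,0.08,4.35,0]]

```text
t: 37.05
tcp_pos: [0.4753, -0.297, 0.0332]
tool_rot: [-0.043, 0.999, -0.002, 0.002]
force: [0.4, -3.4, 6.7]
finger_gap: 0.219
gripper_force: 29.4
```

```bash
python3 go.py .4524,-.0984,.15,94.7
```

```text
tcp [ 0.475 -0.297  0.033] theta 94.94 q [-0.758  0.692  1.73  -0.001  0.714 -2.414] gap 18.617347962256567 F [ 0.39  -3.357  6.677]
.4524,-.0984,.15,94.7 -> [ 0.18  6.64 -3.92] yaw 0.03 rows 4.6
```

Call:
drive_tool:
  motion:
    - [[10,0,0,-1.3,0],[10,0,0,-2.6,0],[10,0,0,-3.8,0],[10,0.1,1.5,-3.8,0],[10,0.1,3,-3.8,0],[10,0.1,4.5,-3.8,0],[10,0.15,6,-3.8,0],[10,0.15,6.62,-3.8,0],[10,0.15,6.62,-3.8,0],[10,0.15,6.62,-3.8,0]]

```text
t: 38.05
tcp_pos: [0.4525, -0.0977, 0.1457]
tool_rot: [-0.044, 0.999, -0.0, 0.0]
force: [0.5, 0.1, -0.5]
finger_gap: 0.225
gripper_force: 28.9
```

Call:
drive_tool:
  motion:
    - [[10,0,0,1,0],[10,0,0,2,0],[10,0,0,2,0],[10,0,0,2,0]]

```text
t: 38.45
tcp_pos: [0.4525, -0.0987, 0.0853]
tool_rot: [-0.042, 0.999, 0.0, -0.0]
force: [-0.1, 0.5, -0.6]
finger_gap: 0.226
gripper_force: 28.9
```

```bash
python3 go.py .4526,-.0990,.0382,94.7
```

```text
tcp [ 0.452 -0.099  0.085] theta 94.84 q [-0.457  0.518  1.941 -0.     0.684 -2.112] gap 19.17507343870175 F [-0.098  0.481 -0.62 ]
.4526,-.0990,.0382,94.7 -> [-0.   -0.01  1.57] yaw 0.02 rows 0.9
```

Call:
drive_tool:
  motion:
    - [[10,0,0,0.8,0],[10,0,0,1.35,0],[10,0,0,1.52,0],[10,0,0,1.56,0],[10,0,0,1.56,0],[10,0,0,1.56,0],[46,0,0,1.56,0],[46,0,0,1.56,0],[46,0,0,1.56,0],[46,0,0,1.2,0]]

```text
t: 39.45
tcp_pos: [0.4514, -0.0973, 0.049]
tool_rot: [-0.043, 0.999, 0.001, -0.001]
force: [0.5, 0.4, 0.1]
finger_gap: 0.537
gripper_force: 0.0
```

Call:
drive_tool:
  motion:
    - [[46,0,0,-1.3,0],[46,0,0,-2.6,0],[46,0,0,-3.9,0],[50,0,0,-5,0],[50,0,0,-6,0],[50,0,-1.5,-6,0],[50,0,-3,-6,0],[50,0,-4.5,-6,0],[50,0,-6,-6,0],[50,0,-6,-6,0]]

```text
t: 40.45
tcp_pos: [0.4687, -0.2831, 0.2304]
tool_rot: [-0.041, 0.999, -0.002, 0.001]
force: [0.6, 0.2, -0.3]
finger_gap: 0.584
gripper_force: 0.0
```

```bash
python3 - <<'E'
from station import manip
from h import *
a=cv2.cvtColor(manip.snapshot('scene'),cv2.COLOR_RGB2BGR);cv2.imwrite('pics/end.png',a)
o=cv2.imread('pics/scene0.png')
cv2.imwrite('pics/end_c.png',np.vstack([cv2.resize(x[150:350,240:450],None,fx=1.45*1,fy=1.45) for x in(o,a)]) if 0 else np.hstack([cv2.resize(x[150:350,240:450],None,fx=1.9,fy=1.9,interpolation=2) for x in(o,a)]))
for nm,lo,hi in(('glue',(24,120,90),(34,255,255)),('ink',(115,80,20),(140,255,120)),('brown',(3,90,50),(12,220,190)),('eraser',(100,120,80),(115,255,255))):
    for I in(o,a):
        c=blob(cv2.cvtColor(I,cv2.COLOR_BGR2RGB),lo,hi,(270,150,360,250)); x,y,w,h=cv2.boundingRect(c);print(nm,c.mean(0).round(1),(x,y,w,h))
E
python3 go.py
```

```text
glue [311.  187.5] (305, 173, 13, 30)
glue [310.4 187.7] (305, 173, 12, 30)
ink [336.4 215.9] (327, 206, 20, 21)
ink [335.9 216.4] (327, 207, 20, 20)
brown [289.1 173.9] (279, 161, 21, 28)
brown [288.6 174.5] (278, 161, 22, 28)
eraser [334.  237.7] (328, 232, 13, 13)
eraser [334.  237.7] (328, 232, 13, 13)
tcp [ 0.468 -0.28   0.23 ] theta 94.72 q [-0.744  0.388  1.605 -0.     1.147 -2.397] gap 49.91292577650866 F [ 0.029 -0.631 -0.472]
```

View pics/end_c.png

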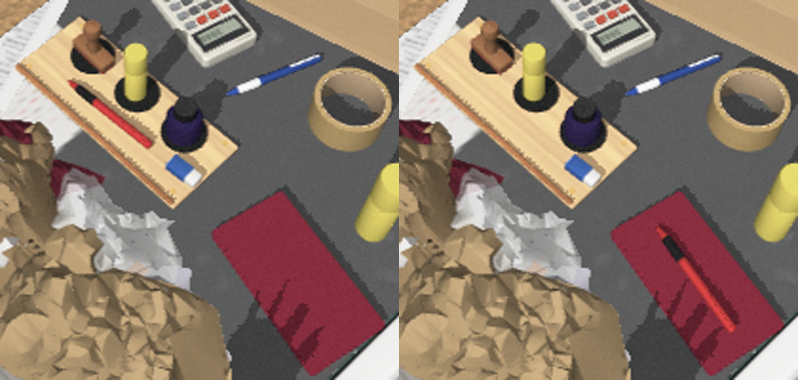

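The before and after views match: all three things are within about 1 px (2–3 mm) of their starts and the eraser has not moved. The pen lies along the wallet's middle, mid-point (695,279) against the wallet centre (697,281). I hand in.

```bash
python3 -c "
from station import manip
print(manip.sign_off())"
```

```text
the job is handed in; nothing more can be done
None
```

I handed the job in at about 40 s of 131 s, with no verdict shown: the pen lies along the middle of the wallet, the ink bottle, glue stick and stamp stand on their discs within about 3 mm of their starts, and the eraser has not moved.

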